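# Hold up the griddle while the mat is pulled out

### The arm

A 7-joint arm with a two-finger parallel gripper is mounted at the origin on the work surface. World frame = base frame: x ahead of the robot, y to its left, z up, the work surface at z = 0. Lengths are in mm, angles in rad, forces in N, time in s.
With the tool pointing down it reaches from about 400 to 875 mm from the base axis. Payload 4.4 kg.
Tool frame: the origin (TCP) lies between the finger pads, 19 mm behind the fingertips; this is the grasp point; z points along the fingers, y is the line along which they close (so a half turn about z gives the same grasp; the last joint's range is limited). The gripper opens to 85 mm and grips with 20 to 120 N. Pads are 22 mm wide; open, the fingers measure 114 mm over their backs; the gripper's body (76 mm by 85 mm) begins 54 mm behind the grasp point. The pads swing forward as they close: fully open they stand 13 mm farther back than shut.
Start: joints at [-1.198, 0.628, 0.038, 1.517, -0.027, 0.996, -0.02], TCP at [276.134, 588.445, 250.013] pointing down, gripper open.
Joint ranges: [-3.06, 3.06], [-0.37, 2.12], [-1.25, 1.32], [0.18, 2.47], [-1.1, 4.24], [0.23, 1.98], [-2.94, 2.94]. Speed limits (rad/s): [2.57, 2.57, 3.14, 3.14, 3.14, 3.14, 3.14].

### API

Orientations are given as [roll, pitch, yaw] about the fixed x, y, z axes, in that order (R = Rz(yaw) Ry(pitch) Rx(roll)).
In Python, from cell import read_state, get_image, camera_params, finish_job gives the robot as it stands.
- The arm moves only by the tool arm_command, never from a script. Its argument "deltas" is a list of rows, each an object of numbers: "dx", "dy", "dz": the shift along the world's x, y, z in m; "yaw": the turn about the world's z in degrees; "jaw": the opening, from 0 (shut) to 1 (fully open). A call has 1 to 20 rows; each row is the pose to reach, as a shift and turn from the pose commanded when the call began; what a row does not reach only later rows make up. A row lasts 1/10 s, in which the tool goes at most 50 mm and 8.59 degrees, less where a joint would pass 70% of its speed; a pose out of reach is approached as far as the arm can. A call with a gripper value outside its range is refused whole. The fingers move at their own pace and stop on an object; the grip force is fixed at half the most. Time passes only in rows, so rows that repeat a pose let the fingers close. It gives the time, the measured TCP pose, the force, the opening and the grip force at its end, in the units of the state.
- read_state(): the state, without advancing time (a new reading comes with each control period).
- get_image(name): name is "side" or "top" or "wrist"; returns (picture, depth): 384x512x3 uint8, red, green, blue; 384x512 float32, mm along the optical axis (not along the pixel's ray), 0 where there is no reading.
- camera_params(name): a dict with "camera_matrix" (3x3 intrinsics, pixels), "extrinsics" (4x4, takes a point from camera to world coordinates). Camera axes: x right, y down, z forward; pixel columns grow to the right and rows downward; lengths in mm; the calibration is good to about 2 mm. A picture is of the moment at which its call begins: read the wrist's pose just before it. camera_params takes no time and is no camera call; for the wrist camera it gives the pose at the moment of the call.
- finish_job(): hands the job in; it is judged then, once.
The state is a dict: "clock": time; "qpos": joint angles; "qd": joint speeds; "tau": joint torques, N m; "eef_pos": TCP position; "tool_rot": TCP orientation; "force": force on the tool from outside, world axes, zero at the start; "torque": the same for the moment, N m; "width": finger opening in mm; "gripper_force": force on a finger pad.
Only numpy, scipy, OpenCV 4.12 (cv2) and the standard library are available. Lean on these libraries where they do the work, as an engineer would, in place of code of your own. Each camera call takes 0.05 s, during which the arm holds its last target. There are 200 camera calls.

### The job

I want to pull out the cork mat from under the griddle, so please hold the griddle up for me: swing its hoop handle upright while the griddle stays put, take it by the middle of the wooden grip, and lift the griddle gently straight up, level all the way, so that the three crumpet rings on it stay where they are. Finish while holding it, still and level, directly above the mat with about 10 cm of air beneath it, and leave the mug, the tin and the glass bowl alone.

Things in the scene. Friction and masses are not known exactly. Their poses are not given: they have to be found in the camera images.
- griddle: round dark cast-aluminium griddle, 236 mm across, 0.6 to 0.82 kg with its hoop, loose on the cork mat, turned any way round; origin: centre of its underside, z up. Plate 6 mm thick, lip 10 mm high. Lugs at its rim (y = +-117 mm, 46 mm high) carry the hoop handle on pivots: the pivot line runs along the griddle's y axis through (0, 0, 36) mm.
- hoop (a joint): angle of the hoop handle about the griddle's +y axis, rad: 0 = upright, positive = its top leans towards the griddle's +x; range -1.0 to 1.0. The hoop swings freely (0.14 kg, hardly any friction) and falls over against stop pegs: it starts at about +1.0, leaning to the griddle's +x.
- hoop_grip (a point): middle of the hoop's wooden grip, a round bar 22 mm in diameter and 90 mm long parallel to the griddle's y axis, 135 mm from the pivot line (so 171 mm above the griddle's underside when upright). Beside the grip the hoop is 8 mm round steel bar that bends down to the pivots, 254 mm apart. Axes: those of the hoop, y along the grip.
- cork_mat: square cork mat under the griddle, 270 x 270 x 10 mm, does not shift on the counter (counter top z = 0); origin: centre of its underside. The griddle stands on it, centred within 10 mm along each side.
- ring1: crumpet ring: plain stainless band, open at both ends, 78 mm across, 24 mm high, 35 g, standing loose on the griddle's plate; origin: centre of its underside; starts near (58, 0) mm in the griddle's frame, within 4 mm along each axis
- ring2: crumpet ring: plain stainless band, open at both ends, 78 mm across, 24 mm high, 35 g, standing loose on the griddle's plate; origin: centre of its underside; starts near (-29, 50) mm in the griddle's frame, within 4 mm along each axis
- ring3: crumpet ring: plain stainless band, open at both ends, 78 mm across, 24 mm high, 35 g, standing loose on the griddle's plate; origin: centre of its underside; starts near (-29, -50) mm in the griddle's frame, within 4 mm along each axis
- mug: ceramic mug, 82 mm across, 95 mm high, handle at its +y side; a bystander; origin: centre of its underside
- prep_bowl: round glass prep bowl, 150 mm across the rim, 65 mm high; a bystander; origin: centre of its underside
- tin: closed round tin of cast aluminium with a knob on its lid, 140 mm across, 116 mm high; a bystander; origin: centre of its underside
Not all that is in view belongs to the job. What is shaped like the ring3 but blue is not meant. Leave any green look-alike of the ring1 alone.

How it is judged:
By the outcome, as a careful person would: the job done as asked, in the order asked, and still so for the second after the job is handed in, while the arm keeps its last pose, push and grip.
It also fails if it takes over 42 s, if anything falls off the work surface, if the arm or the gripper's body presses on something with over 40 N, if the wrist force passes 120 N, or if a joint passes its speed limit or range.

## Working session

There is one attempt and no reset: what is moved stays moved. The work goes in short steps, Python scripts to look and compute and a tool call to move; the robot and the scene stay as the last step left them, time stands still between calls to the robot, and variables do not carry over. Pictures are saved under pics/ and viewed, at most 10 in all, crops included, and the job is handed in when it is done.

Besides the shell and the picture viewer there is one more tool, called after "Emit:" in YAML: its name, and indented under it one key for each argument. arm_command: Moves the arm, as the interface text tells. Its arguments: {"type":"object","properties":{"deltas":{"type":"array"}},"required":["deltas"]}

```bash
mkdir -p pics; cat > h.py <<'E'
import numpy as np,cv2
from cell import *
def grab(n,tag):
    p,d=get_image(n); c=camera_params(n)
    np.savez(f'pics/{tag}.npz',p=p,d=d,K=c['camera_matrix'],E=c['extrinsics'])
    cv2.imwrite(f'pics/{tag}.png',p[:,:,::-1]); return load(tag)
def load(tag):
    z=np.load(f'pics/{tag}.npz'); return z['p'],z['d'],z['K'],z['E']
def cloud(d,K,E):
    v,u=np.indices(d.shape); X=np.stack([(u-K[0,2])/K[0,0]*d,(v-K[1,2])/K[1,1]*d,d,np.ones_like(d)],-1)
    return (X@np.array(E).T)[...,:3]
E
python3 - <<'E'
from h import *
s=read_state();print(s)
a=grab('top','t0');b=grab('side','s0')
cv2.imwrite('pics/both.png',cv2.resize(np.hstack([a[0],b[0]])[:,:,::-1],(800,300)))
print(a[3],b[3])
E
```

```text
{'clock': 0.0, 'qpos': array([-1.19777485,  0.62933699,  0.03842991,  1.51835921, -0.02698589,
        0.99627176, -0.0200086 ]), 'qd': array([ 1.06681484e-03, -9.30266651e-04, -8.27576800e-04,  6.57724663e-05,
        3.63981897e-05,  1.20402958e-04, -6.15359985e-04]), 'tau': array([ 1.57870199e-03, -5.63413775e+01,  1.22705586e+00, -1.93446940e+01,
        1.12259659e-02,  1.06850197e-02, -1.89546154e-05]), 'eef_pos': array([275.89310722, 587.90739126, 249.097558  ]), 'tool_rot': array([-3.13973526e+00,  2.84844967e-05,  2.70278023e+00]), 'force': array([ 0.73289719,  0.66481633, -0.22325913]), 'torque': array([-0.0218391 ,  0.00753796,  0.00835204]), 'gripper_force': 0.0, 'width': 85.49775661378479}
[[ 1.03941377e-02 -9.90061954e-01  1.40247241e-01  3.25814228e+02]
 [-9.99942715e-01 -9.93300076e-03  3.98764460e-03 -3.16987296e+00]
 [-2.55493926e-03 -1.40280655e-01 -9.90108484e-01  1.34747572e+03]
 [ 0.00000000e+00  0.00000000e+00  0.00000000e+00  1.00000000e+00]] [[-9.91894455e-01 -8.47551442e-02  9.46676106e-02  4.03692155e+02]
 [-1.27050995e-01  6.72415495e-01 -7.29188210e-01  7.16685940e+02]
 [-1.85351636e-03 -7.35305356e-01 -6.77733427e-01  8.03580087e+02]
 [ 0.00000000e+00  0.00000000e+00  0.00000000e+00  1.00000000e+00]]
```

View pics/t0.png

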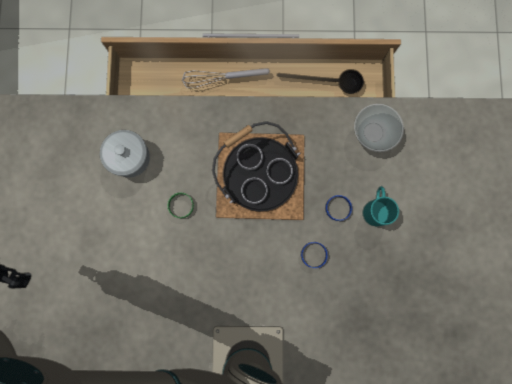

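View pics/s0.png

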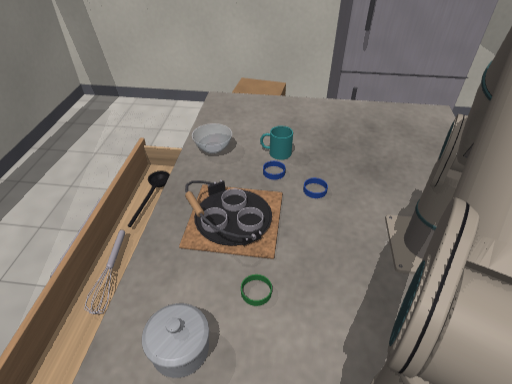

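The top view shows the griddle at about (261,174) on the mat, with the hoop leaning towards the upper left and its wooden grip near (238,136). The blue rings at (339,208) and (315,255) and the green ring at (181,206) are decoys off the griddle; the three steel rings on the plate, at (250,156), (280,171) and (255,190), are the ones meant.

```bash
python3 - <<'E'
from h import *
p,d,K,E=load('t0'); X=cloud(d,K,E)
cv2.imwrite('pics/c0.png',cv2.resize(p[110:230,200:320,::-1],(600,600),interpolation=cv2.INTER_CUBIC))
hsv=cv2.cvtColor(p,cv2.COLOR_RGB2HSV)
print(X[174,265],X[136,238],X[130,225],X[215,300])
for n in ('t0','s0'):
    p,d,K,E=load(n); X=cloud(d,K,E); hsv=cv2.cvtColor(p,cv2.COLOR_RGB2HSV)
    # dark plate
    r=(np.abs(X[...,0]-560)<200)&(np.abs(X[...,1])<200)
    w=r&(X[...,2]>40)&(hsv[...,1]>90)&(hsv[...,0]<20)&(d>0)
    print(n,'wood',w.sum(),X[w].mean(0) if w.any() else 0, X[w].min(0),X[w].max(0))
    A=X[w][:,:2];c=A-A.mean(0);u,s,vt=np.linalg.svd(c);print('dir',vt[0],np.ptp(c@vt[0]))
    g=r&(X[...,2]>6)&(X[...,2]<14)&(hsv[...,1]>90)&(hsv[...,0]<20)
    print('cork',cv2.minAreaRect(X[g][:,:2].astype(np.float32)))
    k=r&(X[...,2]>14)&(X[...,2]<30)&(hsv[...,2]<70)
    print('plate',cv2.minEnclosingCircle(X[k][:,:2].astype(np.float32)),np.median(X[k],0))
    m=r&(X[...,2]>40)
    for z in range(30,160,15):
        q=r&(X[...,2]>z)&(X[...,2]<z+15)
        if q.any(): print(z,q.sum(),X[q].mean(0),X[q].min(0),X[q].max(0))
E
```

```text
[561.07147229 -47.43438757  15.64323169] [650.29460363  34.33471279 131.63135902] [ 7.04682054e+02  8.00387457e+01 -1.61402196e-01] [ 435.58494546 -155.99310752    7.65153375]
t0 wood 225 [648.02873297  35.98836344 124.62026134] [ 492.53388866 -114.77768664   50.25101994] [682.20248605  93.40429708 134.26707986]
dir [-0.62990123  0.77667525] 254.62262434751727
cork ((558.6287231445312, -32.69873046875), (268.0233459472656, 268.4690246582031), 88.96512603759766)
plate ((562.2843017578125, -27.53860092163086), 121.71781158447266) [559.64775545 -34.29621418  16.88913774]
30 289 [567.94227021 -38.0217804   38.1683068 ] [ 469.75491672 -141.36536877   30.06230959] [651.00839414  70.57186209  44.92180754]
45 171 [565.14102976 -34.9522298   53.92905842] [ 468.85864655 -148.43025869   45.23079808] [654.65040294  87.96692501  59.94625548]
60 47 [586.61134084 -17.26492036  66.97634073] [ 497.52389838 -127.13609243   60.11427552] [673.70705353  96.2506623   74.29048371]
75 47 [602.52209472   2.06063865  82.56877998] [ 518.70969417 -113.75310597   75.12640317] [684.29271608 107.3709781   89.79586
[... 1010 characters left out ...]
105] [654.37384445  84.67300072  59.89953005]
60 43 [571.81052266   1.82914937  66.98287663] [ 496.26965096 -125.51851481   60.05645978] [671.81054976  97.75134012  74.42792728]
75 52 [591.98763096  14.70550019  82.90540064] [ 515.54973716 -113.61765682   75.31444816] [686.84659333 105.29687907  89.49428785]
90 50 [593.03849515  52.89530166  97.72266067] [540.28608834 -93.58190403  90.16652041] [693.5009659  108.83646256 104.67266899]
105 104 [623.49812408  57.90675244 114.07345951] [564.73409727 -66.65610326 105.02923933] [698.95687308 108.1120448  119.98274599]
120 217 [650.52592039  39.38511208 126.86969546] [607.09289112 -24.04272131 120.01284527] [689.32781589  88.7445626  132.73225911]
```

View pics/c0.png

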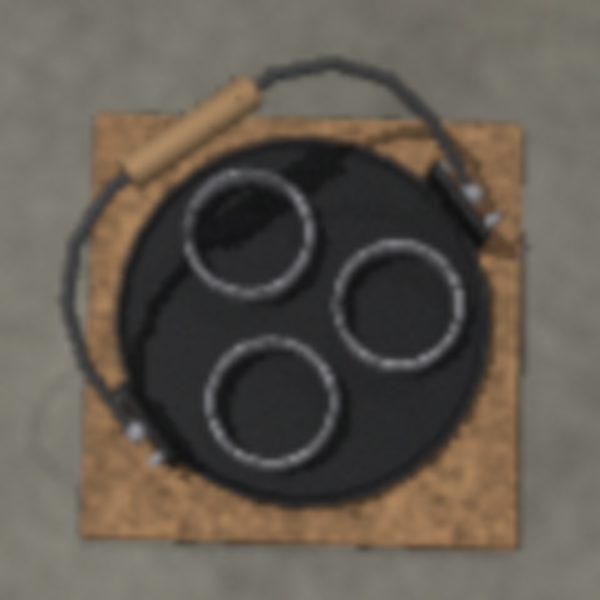

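The crop shows three steel rings on the plate at crop pixels (250,233), (398,304) and (271,401). The lugs are near (460,205) and (150,425), and the grip runs from (128,172) to (258,90). Next I'll refine the yaw and centre.

```bash
python3 - <<'E'
from h import *
from scipy.optimize import least_squares
p,d,K,E=load('t0'); E=np.array(E)
def at(u,v,z):
    r=E[:3,:3]@[(u-K[0,2])/K[0,0],(v-K[1,2])/K[1,1],1]; return E[:3,3]+r*(z-E[2,3])/r[2]
c=lambda u,v,z: at(200+(u+.5)/5-.5,110+(v+.5)/5-.5,z)
R=[c(250,233,40),c(398,304,40),c(271,401,40)]; print('rings',np.round(R,1),np.mean(R,0))
print('yaw from ring2-ring3',np.degrees(np.arctan2(*( (R[1]-R[2])[[1,0]])))+90, 'r1', np.degrees(np.arctan2(*((R[0]-np.mean(R,0))[[1,0]]))))
A,B=c(460,205,56),c(150,425,56);print('lugs',A,B,(A+B)/2,np.linalg.norm(A-B),np.degrees(np.arctan2(*((B-A)[[1,0]])))-90)
for n in ('t0','s0'):
    p,d,K,E=load(n); X=cloud(d,K,E); hsv=cv2.cvtColor(p,cv2.COLOR_RGB2HSV)
    w=(np.abs(X[...,0]-650)<70)&(np.abs(X[...,1]-38)<70)&(X[...,2]>105)&(hsv[...,1]>90)&(hsv[...,0]<20)
    P=X[w]
    # cylinder horizontal r=11
    def f(q):
        n=np.array([np.cos(q[3]),np.sin(q[3])]); a=(P[:,:2]-q[:2])@n; t=(P[:,:2]-q[:2])@[-n[1],n[0]]
        return np.hypot(a,P[:,2]-q[2])-11
    s=least_squares(f,[650,38,119,.64],loss='soft_l1').x
    n_=np.array([-np.sin(s[3]),np.cos(s[3])]); t=(P[:,:2]-s[:2])@n_
    lo,hi=np.percentile(t,[1,99]); print(n,'grip',s[:2]+n_*(lo+hi)/2,s[2],np.degrees(s[3]),hi-lo,np.abs(f(s)).mean())
    h=(np.abs(X[...,0]-570)<150)&(np.abs(X[...,1]+10)<150)&(X[...,2]>62)&(X[...,2]<118)
    H=X[h]
    # hoop plane: through pivot line z=46
    def g(q):
        nn=np.array([np.cos(q[2])*np.cos(q[1]),np.sin(q[2])*np.cos(q[1]),-np.sin(q[1])])
        return H@nn-(q[0]-46*np.sin(q[1]))
    s=least_squares(g,[420,1,.64],loss='soft_l1').x; print('plane',s,np.degrees(s[2]),np.abs(g(s)).mean(),len(H))
E
```

```text
rings [[611.6   0.8  40. ]
 [568.3 -89.8  40. ]
 [507.9 -13.   40. ]] [562.60177131 -34.00237113  40.        ]
yaw from ring2-ring3 38.18659550384547 r1 35.38245573154834
lugs [ 626.63807231 -126.23938504   56.        ] [490.48005833  59.25082584  56.        ] [558.55906532 -33.4942796   56.        ] 230.09915929100382 36.28031491718811
t0 grip [653.84010155  37.2528913 ] 118.73818438835612 36.84041326229615 87.85015752084746 1.63028539442087
plane [-226.6329999    -1.01162799   -2.50457107] -143.5013520746985 2.058176405285356 236
s0 grip [651.39727062  34.84965528] 118.94371785596265 36.528769228350335 85.79132941198998 1.0454136150328524
plane [-229.0747821    -1.00824097   -2.51588941] -144.14984497944843 2.0337491932882696 218
```

Emit:
arm_command:
  deltas:
    - {"dx": 0.005, "dy": -0.008, "dz": 0, "yaw": -0.4, "jaw": 0.47}
    - {"dx": 0.015, "dy": -0.022, "dz": 0, "yaw": -1.1, "jaw": 0.47}
    - {"dx": 0.03, "dy": -0.044, "dz": 0, "yaw": -2.3, "jaw": 0.47}
    - {"dx": 0.05, "dy": -0.073, "dz": 0, "yaw": -3.8, "jaw": 0.47}
    - {"dx": 0.073, "dy": -0.107, "dz": 0, "yaw": -5.5, "jaw": 0.47}
    - {"dx": 0.098, "dy": -0.144, "dz": 0, "yaw": -7.4, "jaw": 0.47}
    - {"dx": 0.123, "dy": -0.181, "dz": 0, "yaw": -9.3, "jaw": 0.47}
    - {"dx": 0.148, "dy": -0.217, "dz": 0, "yaw": -11.2, "jaw": 0.47}
    - {"dx": 0.173, "dy": -0.254, "dz": 0, "yaw": -13.1, "jaw": 0.47}
    - {"dx": 0.198, "dy": -0.291, "dz": 0, "yaw": -15, "jaw": 0.47}
    - {"dx": 0.223, "dy": -0.327, "dz": 0, "yaw": -16.8, "jaw": 0.47}
    - {"dx": 0.248, "dy": -0.364, "dz": 0, "yaw": -18.7, "jaw": 0.47}
    - {"dx": 0.273, "dy": -0.401, "dz": 0, "yaw": -20.6, "jaw": 0.47}
    - {"dx": 0.298, "dy": -0.437, "dz": 0, "yaw": -22.5, "jaw": 0.47}
    - {"dx": 0.323, "dy": -0.474, "dz": 0, "yaw": -24.4, "jaw": 0.47}
    - {"dx": 0.345, "dy": -0.506, "dz": 0, "yaw": -26, "jaw": 0.47}
    - {"dx": 0.361, "dy": -0.53, "dz": 0, "yaw": -27.2, "jaw": 0.47}
    - {"dx": 0.371, "dy": -0.545, "dz": 0, "yaw": -28, "jaw": 0.47}
    - {"dx": 0.376, "dy": -0.552, "dz": 0, "yaw": -28.4, "jaw": 0.47}
    - {"dx": 0.376, "dy": -0.552, "dz": 0, "yaw": -28.4, "jaw": 0.47}

```text
clock: 2.1
eef_pos: [652.0, 35.6, 249.9]
tool_rot: [-3.141, -0.0, 2.206]
force: [0.1, 0.0, 0.5]
width: 40.0
gripper_force: 0.0
```

```bash
python3 - <<'E'
from h import *
s=read_state();print(s['eef_pos'],np.degrees(s['tool_rot']),s['width'],s['clock'],s['force'])
p,d,K,E=grab('wrist','w1'); X=cloud(d,K,E); hsv=cv2.cvtColor(p,cv2.COLOR_RGB2HSV)
from scipy.optimize import least_squares
w=(np.abs(X[...,0]-650)<70)&(np.abs(X[...,1]-38)<70)&(X[...,2]>105)&(X[...,2]<140)&(hsv[...,1]>90)&(hsv[...,0]<20)
P=X[w];print(len(P))
def f(q):
    n=np.array([np.cos(q[3]),np.sin(q[3])]); a=(P[:,:2]-q[:2])@n
    return np.hypot(a,P[:,2]-q[2])-11
s=least_squares(f,[650,38,119,.64],loss='soft_l1').x
n_=np.array([-np.sin(s[3]),np.cos(s[3])]); t=(P[:,:2]-s[:2])@n_
lo,hi=np.percentile(t,[1,99]); print('grip',s[:2]+n_*(lo+hi)/2,s[2],np.degrees(s[3]),hi-lo,np.abs(f(s)).mean())
E
```

```text
[652.0017558   35.55343193 249.8756097 ] [-1.79979197e+02 -1.18259639e-02  1.26371940e+02] 40.0469418666207 2.1 [0.0950575  0.03447806 0.486859  ]
2072
grip [642.65680562  47.66663926] 118.45754588486086 36.38330585211154 118.51471424776241 0.5694300673785132
```

View pics/w1.png

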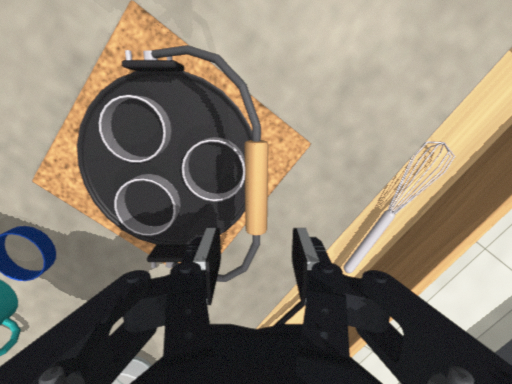

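The wrist view shows the grip running from about (257,142) to (257,234), parallel to the fingers' pads, with all three steel rings on the plate. I'll check the along-bar middle from these pixels.

```bash
python3 - <<'E'
from h import *
p,d,K,E=load('w1');E=np.array(E)
def at(u,v,z):
    r=E[:3,:3]@[(u-K[0,2])/K[0,0],(v-K[1,2])/K[1,1],1]; return E[:3,3]+r*(z-E[2,3])/r[2]
A,B=at(257,141,127),at(256,234,127);m=(A+B)/2
x=np.array([.804,.595]);y=np.array([-.595,.804])
print(A,B,np.linalg.norm(A-B),m,m[:2]@x,m[:2]@y,'tcp',np.array([652,35.55])@x,np.array([652,35.55])@y)
R=[at(*q) for q in [(135,129,40),(213,170,40),(147,205,40)]];print(np.round(R,1),np.mean(R,0)[:2]@x,np.mean(R,0)[:2]@y)
hsv=cv2.cvtColor(p,cv2.COLOR_RGB2HSV)
for v in (100,125,135,142,150,190,225,233,240,260): print(v,p[v,257],hsv[v,257])
E
```

```text
[626.55934957  71.58821829 127.        ] [679.3055222   -1.18621457 127.        ] 89.87923456326288 [652.93243588  35.20100186 127.        ] 545.9022745566566 -360.19319385734207 tcp 545.3602500000001 -359.3578
[[510.  -11.2  40. ]
 [611.1   2.3  40. ]
 [569.1 -85.6  40. ]] 434.2236233185536 -360.522056637516
100 [173 145 114] [ 16  87 173]
125 [114 112 117] [132  11 117]
135 [108 105 109] [143   9 109]
142 [160 126  87] [ 16 116 160]
150 [246 209 143] [ 19 107 246]
190 [245 206 141] [ 19 108 245]
225 [239 197 135] [ 18 111 239]
233 [236 193 132] [ 18 112 236]
240 [104 103 104] [150   2 104]
260 [173 168 151] [ 23  32 173]
```

Emit:
arm_command:
  deltas:
    - {"dx": 0.0005, "dy": -0.0005, "dz": -0.005, "jaw": 0.47}
    - {"dx": 0.0005, "dy": -0.0005, "dz": -0.015, "jaw": 0.47}
    - {"dx": 0.0005, "dy": -0.0005, "dz": -0.029, "jaw": 0.47}
    - {"dx": 0.0005, "dy": -0.0005, "dz": -0.044, "jaw": 0.47}
    - {"dx": 0.0005, "dy": -0.0005, "dz": -0.059, "jaw": 0.47}
    - {"dx": 0.0005, "dy": -0.0005, "dz": -0.074, "jaw": 0.47}
    - {"dx": 0.0005, "dy": -0.0005, "dz": -0.089, "jaw": 0.47}
    - {"dx": 0.0005, "dy": -0.0005, "dz": -0.103, "jaw": 0.47}
    - {"dx": 0.0005, "dy": -0.0005, "dz": -0.116, "jaw": 0.47}
    - {"dx": 0.0005, "dy": -0.0005, "dz": -0.127, "jaw": 0.47}
    - {"dx": 0.0005, "dy": -0.0005, "dz": -0.135, "jaw": 0.47}
    - {"dx": 0.0005, "dy": -0.0005, "dz": -0.14, "jaw": 0.47}
    - {"dx": 0.0005, "dy": -0.0005, "dz": -0.143, "jaw": 0.47}
    - {"dx": 0.0005, "dy": -0.0005, "dz": -0.143, "jaw": 0.47}

```text
invalid input at $.deltas[0]: expected keys dx, dy, dz, yaw, jaw
```

```bash
python3 - <<'E'
import numpy as np
x=np.array([.804,.595])
P=430.7;b0=545.9;tcp0=545.5
th=np.linspace(1.008,.067,40)
s=(1-np.cos(np.linspace(0,np.pi,40)))/2; th=1.008+(.067-1.008)*s
for i,t in enumerate(th):
    bx=P+135*np.sin(t); X=bx-9-tcp0; z=46+135*np.cos(t)-12*(1-(1.008-t)/.941)-107
    if i%2 or i==0: print(i,round(t,3),np.round(x*X/1000,4),round(z/1000,4))
E
```

```text
0 1.008 [-0.0077 -0.0057] -0.001
1 1.006 [-0.0078 -0.0058] -0.0008
3 0.994 [-0.0085 -0.0063] 0.0008
5 0.97 [-0.01   -0.0074] 0.0038
7 0.935 [-0.0122 -0.009 ] 0.0081
9 0.89 [-0.0152 -0.0113] 0.0135
11 0.835 [-0.0191 -0.0141] 0.0198
13 0.773 [-0.0238 -0.0176] 0.0267
15 0.704 [-0.0293 -0.0216] 0.0337
17 0.632 [-0.0354 -0.0262] 0.0408
19 0.556 [-0.0422 -0.0312] 0.0474
21 0.481 [-0.0493 -0.0365] 0.0534
23 0.407 [-0.0566 -0.0419] 0.0587
25 0.336 [-0.0638 -0.0472] 0.063
27 0.27 [-0.0706 -0.0522] 0.0665
29 0.212 [-0.0767 -0.0568] 0.0691
31 0.161 [-0.0821 -0.0608] 0.071
33 0.121 [-0.0864 -0.064 ] 0.0723
35 0.091 [-0.0896 -0.0663] 0.0731
37 0.073 [-0.0916 -0.0678] 0.0736
39 0.067 [-0.0923 -0.0683] 0.0737
```

Emit:
arm_command:
  deltas:
    - {"dx": 0.0005, "dy": -0.0005, "dz": -0.005, "yaw": 0, "jaw": 0.47}
    - {"dx": 0.0005, "dy": -0.0005, "dz": -0.015, "yaw": 0, "jaw": 0.47}
    - {"dx": 0.0005, "dy": -0.0005, "dz": -0.029, "yaw": 0, "jaw": 0.47}
    - {"dx": 0.0005, "dy": -0.0005, "dz": -0.044, "yaw": 0, "jaw": 0.47}
    - {"dx": 0.0005, "dy": -0.0005, "dz": -0.059, "yaw": 0, "jaw": 0.47}
    - {"dx": 0.0005, "dy": -0.0005, "dz": -0.074, "yaw": 0, "jaw": 0.47}
    - {"dx": 0.0005, "dy": -0.0005, "dz": -0.089, "yaw": 0, "jaw": 0.47}
    - {"dx": 0.0005, "dy": -0.0005, "dz": -0.103, "yaw": 0, "jaw": 0.47}
    - {"dx": 0.0005, "dy": -0.0005, "dz": -0.116, "yaw": 0, "jaw": 0.47}
    - {"dx": 0.0005, "dy": -0.0005, "dz": -0.127, "yaw": 0, "jaw": 0.47}
    - {"dx": 0.0005, "dy": -0.0005, "dz": -0.135, "yaw": 0, "jaw": 0.47}
    - {"dx": 0.0005, "dy": -0.0005, "dz": -0.14, "yaw": 0, "jaw": 0.47}
    - {"dx": 0.0005, "dy": -0.0005, "dz": -0.143, "yaw": 0, "jaw": 0.47}
    - {"dx": 0.0005, "dy": -0.0005, "dz": -0.143, "yaw": 0, "jaw": 0.47}

```text
clock: 3.55
eef_pos: [652.7, 35.9, 106.9]
tool_rot: [3.142, -0.0, 2.207]
force: [-0.4, 0.2, 0.9]
width: 40.0
gripper_force: 0.0
```

Emit:
arm_command:
  deltas:
    - {"dx": -0.004, "dy": -0.003, "dz": -0.001, "yaw": 0, "jaw": 0.47}
    - {"dx": -0.0075, "dy": -0.0055, "dz": -0.001, "yaw": 0, "jaw": 0.47}
    - {"dx": -0.0085, "dy": -0.0063, "dz": 0.001, "yaw": 0, "jaw": 0.47}
    - {"dx": -0.01, "dy": -0.0074, "dz": 0.004, "yaw": 0, "jaw": 0.47}
    - {"dx": -0.0122, "dy": -0.009, "dz": 0.008, "yaw": 0, "jaw": 0.47}
    - {"dx": -0.0137, "dy": -0.0101, "dz": 0.0108, "yaw": 0, "jaw": 0.47}
    - {"dx": -0.0152, "dy": -0.0113, "dz": 0.0135, "yaw": 0, "jaw": 0.47}
    - {"dx": -0.0172, "dy": -0.0127, "dz": 0.0167, "yaw": 0, "jaw": 0.47}
    - {"dx": -0.0191, "dy": -0.0141, "dz": 0.0198, "yaw": 0, "jaw": 0.47}
    - {"dx": -0.0215, "dy": -0.0159, "dz": 0.0233, "yaw": 0, "jaw": 0.47}
    - {"dx": -0.0238, "dy": -0.0176, "dz": 0.0267, "yaw": 0, "jaw": 0.47}
    - {"dx": -0.0266, "dy": -0.0196, "dz": 0.0302, "yaw": 0, "jaw": 0.47}
    - {"dx": -0.0293, "dy": -0.0216, "dz": 0.0337, "yaw": 0, "jaw": 0.47}
    - {"dx": -0.0324, "dy": -0.0239, "dz": 0.0373, "yaw": 0, "jaw": 0.47}
    - {"dx": -0.0354, "dy": -0.0262, "dz": 0.0408, "yaw": 0, "jaw": 0.47}
    - {"dx": -0.0388, "dy": -0.0287, "dz": 0.0441, "yaw": 0, "jaw": 0.47}
    - {"dx": -0.0422, "dy": -0.0312, "dz": 0.0474, "yaw": 0, "jaw": 0.47}
    - {"dx": -0.045, "dy": -0.0333, "dz": 0.0499, "yaw": 0, "jaw": 0.47}
    - {"dx": -0.0475, "dy": -0.0352, "dz": 0.052, "yaw": 0, "jaw": 0.47}
    - {"dx": -0.0493, "dy": -0.0365, "dz": 0.0534, "yaw": 0, "jaw": 0.47}

```text
clock: 5.55
eef_pos: [602.9, -0.9, 160.5]
tool_rot: [-3.141, -0.0, 2.207]
force: [0.1, 1.3, 0.2]
width: 40.3
gripper_force: 0.2
```

```bash
python3 - <<'E'
from h import *
s=read_state();print(s['eef_pos'],s['force'])
a=grab('side','s2');b=grab('wrist','w2')
c=cv2.resize(a[0][130:270,150:310],(448,392))
cv2.imwrite('pics/m2.png',np.hstack([c,b[0][:384,:352] if 0 else cv2.resize(b[0],(352,264)).repeat(1,0) if 0 else cv2.copyMakeBorder(cv2.resize(b[0],(352,264)),0,128,0,0,cv2.BORDER_CONSTANT)])[:,:,::-1])
E
```

```text
[602.92422613  -0.94080499 160.50756988] [0.12576622 1.34260695 0.16472614]
```

View pics/m2.png

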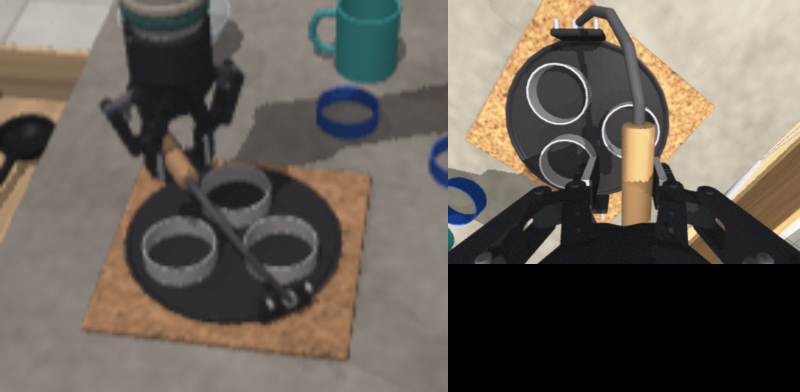

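The bar is caged between the fingers and lies on the outer one. The hoop is about half raised, and the griddle and rings have not moved. I'll carry on to nearly upright.

Emit:
arm_command:
  deltas:
    - {"dx": -0.0025, "dy": -0.0019, "dz": 0.0019, "yaw": 0, "jaw": 0.47}
    - {"dx": -0.006, "dy": -0.0045, "dz": 0.0044, "yaw": 0, "jaw": 0.47}
    - {"dx": -0.0109, "dy": -0.008, "dz": 0.0075, "yaw": 0, "jaw": 0.47}
    - {"dx": -0.0145, "dy": -0.0107, "dz": 0.0096, "yaw": 0, "jaw": 0.47}
    - {"dx": -0.0179, "dy": -0.0132, "dz": 0.0114, "yaw": 0, "jaw": 0.47}
    - {"dx": -0.0213, "dy": -0.0157, "dz": 0.0131, "yaw": 0, "jaw": 0.47}
    - {"dx": -0.0244, "dy": -0.018, "dz": 0.0144, "yaw": 0, "jaw": 0.47}
    - {"dx": -0.0274, "dy": -0.0203, "dz": 0.0157, "yaw": 0, "jaw": 0.47}
    - {"dx": -0.0301, "dy": -0.0223, "dz": 0.0167, "yaw": 0, "jaw": 0.47}
    - {"dx": -0.0328, "dy": -0.0243, "dz": 0.0176, "yaw": 0, "jaw": 0.47}
    - {"dx": -0.035, "dy": -0.0259, "dz": 0.0183, "yaw": 0, "jaw": 0.47}
    - {"dx": -0.0371, "dy": -0.0275, "dz": 0.0189, "yaw": 0, "jaw": 0.47}
    - {"dx": -0.0387, "dy": -0.0287, "dz": 0.0193, "yaw": 0, "jaw": 0.47}
    - {"dx": -0.0403, "dy": -0.0298, "dz": 0.0197, "yaw": 0, "jaw": 0.47}
    - {"dx": -0.0417, "dy": -0.0308, "dz": 0.02, "yaw": 0, "jaw": 0.47}
    - {"dx": -0.0426, "dy": -0.0315, "dz": 0.0202, "yaw": 0, "jaw": 0.47}
    - {"dx": -0.043, "dy": -0.0318, "dz": 0.0203, "yaw": 0, "jaw": 0.47}
    - {"dx": -0.043, "dy": -0.0318, "dz": 0.0203, "yaw": 0, "jaw": 0.47}

```text
clock: 7.45
eef_pos: [560.3, -32.4, 180.7]
tool_rot: [-3.142, -0.0, 2.207]
force: [-0.7, -0.6, 0.2]
width: 39.6
gripper_force: 0.0
```

```bash
python3 - <<'E'
from h import *
s=read_state();x=np.array([.804,.595]);y=np.array([-.595,.804])
q=s['eef_pos'];print(q,s['force'],q[:2]@x,q[:2]@y)
a=grab('side','s3');b=grab('wrist','w3');t=grab('top','t3')
c=cv2.resize(a[0][110:270,150:310],(400,400));w=cv2.copyMakeBorder(cv2.resize(b[0],(400,300)),0,100,0,0,cv2.BORDER_CONSTANT)
cv2.imwrite('pics/m3.png',np.hstack([c,w])[:,:,::-1])
E
```

```text
[560.31912494 -32.4022957  180.72266117] [-0.73616306 -0.6165461   0.16467719] 431.2172105112323 -359.4413250884923
```

View pics/m3.png

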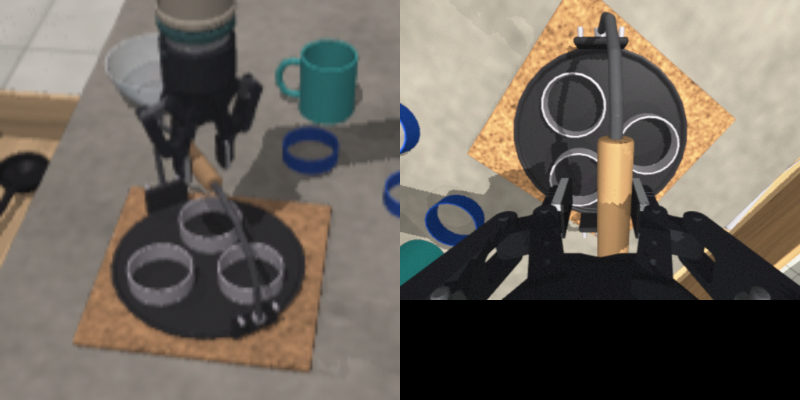

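The bar leans slightly against the outer finger and is otherwise nearly upright, with the pads at the middle of the grip. The griddle has not moved. I'll close gradually.

Emit:
arm_command:
  deltas:
    - {"dx": 0, "dy": 0, "dz": 0, "yaw": 0, "jaw": 0.44}
    - {"dx": 0, "dy": 0, "dz": 0, "yaw": 0, "jaw": 0.41}
    - {"dx": 0, "dy": 0, "dz": 0, "yaw": 0, "jaw": 0.38}
    - {"dx": 0, "dy": 0, "dz": 0, "yaw": 0, "jaw": 0.35}
    - {"dx": 0, "dy": 0, "dz": 0, "yaw": 0, "jaw": 0.32}
    - {"dx": 0, "dy": 0, "dz": 0, "yaw": 0, "jaw": 0.3}
    - {"dx": 0, "dy": 0, "dz": 0, "yaw": 0, "jaw": 0.28}
    - {"dx": 0, "dy": 0, "dz": 0, "yaw": 0, "jaw": 0.27}
    - {"dx": 0, "dy": 0, "dz": 0, "yaw": 0, "jaw": 0.25}
    - {"dx": 0, "dy": 0, "dz": 0, "yaw": 0, "jaw": 0.2}
    - {"dx": 0, "dy": 0, "dz": 0, "yaw": 0, "jaw": 0.1}
    - {"dx": 0, "dy": 0, "dz": 0, "yaw": 0, "jaw": 0}
    - {"dx": 0, "dy": 0, "dz": 0, "yaw": 0, "jaw": 0}
    - {"dx": 0, "dy": 0, "dz": 0, "yaw": 0, "jaw": 0}

```text
clock: 9.0
eef_pos: [560.4, -32.3, 180.9]
tool_rot: [3.141, 0.0, 2.207]
force: [-0.3, 0.4, 4.2]
width: 20.3
gripper_force: 58.5
```

```bash
python3 - <<'E'
from h import *
s=read_state();print(s['eef_pos'],s['force'],s['torque'],s['width'],s['gripper_force'])
a=grab('side','s4');b=grab('wrist','w4');t=grab('top','t4')
c=cv2.resize(a[0][110:270,150:310],(400,400));w=cv2.copyMakeBorder(cv2.resize(b[0],(400,300)),0,100,0,0,cv2.BORDER_CONSTANT)
cv2.imwrite('pics/m4.png',np.hstack([c,w])[:,:,::-1])
E
```

```text
[560.41858961 -32.30417173 180.87913939] [-0.27311825  0.36318828  4.16068588] [ 0.0941739   0.18708207 -0.0601063 ] 20.341770066801708 58.49528789520264
```

View pics/m4.png

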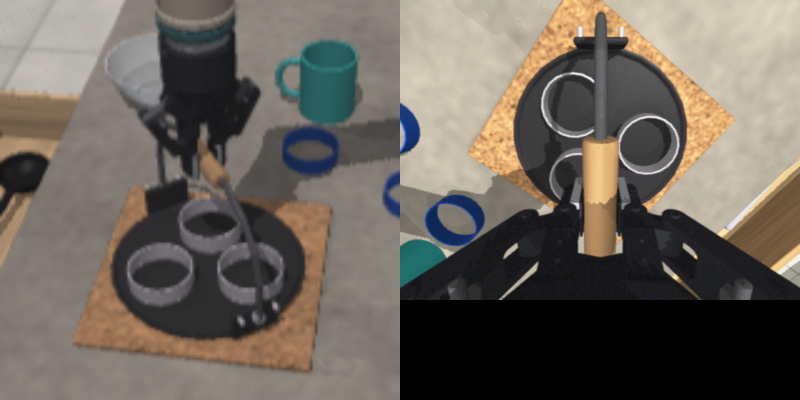

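Gripped: width 20.3 mm, 58 N, hoop upright and centred between the pegs, griddle and rings in place. I'll lift slowly and check partway.

Emit:
arm_command:
  deltas:
    - {"dx": 0, "dy": 0, "dz": 0.0003, "yaw": 0, "jaw": 0}
    - {"dx": 0, "dy": 0, "dz": 0.0008, "yaw": 0, "jaw": 0}
    - {"dx": 0, "dy": 0, "dz": 0.0013, "yaw": 0, "jaw": 0}
    - {"dx": 0, "dy": 0, "dz": 0.0018, "yaw": 0, "jaw": 0}
    - {"dx": 0, "dy": 0, "dz": 0.0023, "yaw": 0, "jaw": 0}
    - {"dx": 0, "dy": 0, "dz": 0.0028, "yaw": 0, "jaw": 0}
    - {"dx": 0, "dy": 0, "dz": 0.0033, "yaw": 0, "jaw": 0}
    - {"dx": 0, "dy": 0, "dz": 0.004, "yaw": 0, "jaw": 0}
    - {"dx": 0, "dy": 0, "dz": 0.0048, "yaw": 0, "jaw": 0}
    - {"dx": 0, "dy": 0, "dz": 0.0056, "yaw": 0, "jaw": 0}
    - {"dx": 0, "dy": 0, "dz": 0.0065, "yaw": 0, "jaw": 0}
    - {"dx": 0, "dy": 0, "dz": 0.0075, "yaw": 0, "jaw": 0}
    - {"dx": 0, "dy": 0, "dz": 0.0085, "yaw": 0, "jaw": 0}
    - {"dx": 0, "dy": 0, "dz": 0.0095, "yaw": 0, "jaw": 0}
    - {"dx": 0, "dy": 0, "dz": 0.0105, "yaw": 0, "jaw": 0}
    - {"dx": 0, "dy": 0, "dz": 0.0113, "yaw": 0, "jaw": 0}
    - {"dx": 0, "dy": 0, "dz": 0.0118, "yaw": 0, "jaw": 0}
    - {"dx": 0, "dy": 0, "dz": 0.012, "yaw": 0, "jaw": 0}
    - {"dx": 0, "dy": 0, "dz": 0.012, "yaw": 0, "jaw": 0}

```text
clock: 11.05
eef_pos: [560.3, -32.3, 192.7]
tool_rot: [3.142, -0.0, 2.207]
force: [-0.4, -0.4, -8.1]
width: 20.0
gripper_force: 58.8
```

```bash
cat > lev.py <<'E'
from h import *
import sys
tag=sys.argv[1]
s=read_state();print(s['clock'],s['eef_pos'],s['force'],s['torque'],s['width'])
gx=np.array([.804,.595]);gy=np.array([-.595,.804])
a=grab('side','s'+tag);b=grab('wrist','w'+tag)
for n,(p,d,K,E) in (('s',load('s4')),('s',a),('w',load('w4')),('w',b)):
    X=cloud(d,K,E);L=np.stack([X[...,:2]@gx-430.7,X[...,:2]@gy+359.7,X[...,2]],-1)
    r=np.hypot(L[...,0],L[...,1]);z=L[...,2]
    hsv=p.max(2)
    m=(d>0)&(r<105)&(z>8)&(z<145)&(hsv<75)
    P=L[m]; 
    c=None;w=np.abs(P[:,2]-np.median(P[:,2]))<12
    for _ in range(6):
        c=np.linalg.lstsq(np.c_[P[w][:,:2],np.ones(w.sum())],P[w][:,2],rcond=None)[0]
        w=np.abs(np.c_[P[:,:2],np.ones(len(P))]@c-P[:,2])<2.5
    print(n,'slopes x,y (deg)',np.degrees(c[:2]).round(2),'z0',c[2].round(1),w.sum())
c=cv2.resize(a[0][110:270,150:310],(400,400));w=cv2.copyMakeBorder(cv2.resize(b[0],(400,300)),0,100,0,0,cv2.BORDER_CONSTANT)
cv2.imwrite(f'pics/m{tag}.png',np.hstack([c,w])[:,:,::-1])
E
python3 lev.py 5
```

```text
11.05 [560.32488696 -32.33865533 192.73229906] [-0.44178141 -0.37202235 -8.08792747] [-0.00380324  0.0223929   0.04310251] 20.0318392901488
s slopes x,y (deg) [-0.04 -0.01] z0 16.3 1448
s slopes x,y (deg) [0.1  0.13] z0 28.0 1451
w slopes x,y (deg) [-0.04  0.  ] z0 15.9 14407
w slopes x,y (deg) [0.07 0.11] z0 27.5 14390
```

View pics/m5.png

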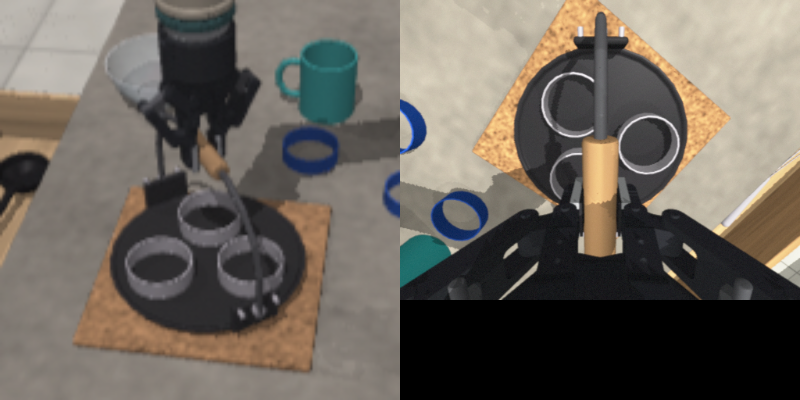

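The griddle hangs level, within about 0.15°, about 12 mm up, and the rings have not shifted. I'll go on up another 88 mm, slowly.

Emit:
arm_command:
  deltas:
    - {"dx": 0, "dy": 0, "dz": 0.0003, "yaw": 0, "jaw": 0}
    - {"dx": 0, "dy": 0, "dz": 0.0009, "yaw": 0, "jaw": 0}
    - {"dx": 0, "dy": 0, "dz": 0.0018, "yaw": 0, "jaw": 0}
    - {"dx": 0, "dy": 0, "dz": 0.003, "yaw": 0, "jaw": 0}
    - {"dx": 0, "dy": 0, "dz": 0.0045, "yaw": 0, "jaw": 0}
    - {"dx": 0, "dy": 0, "dz": 0.0063, "yaw": 0, "jaw": 0}
    - {"dx": 0, "dy": 0, "dz": 0.0084, "yaw": 0, "jaw": 0}
    - {"dx": 0, "dy": 0, "dz": 0.0108, "yaw": 0, "jaw": 0}
    - {"dx": 0, "dy": 0, "dz": 0.0135, "yaw": 0, "jaw": 0}
    - {"dx": 0, "dy": 0, "dz": 0.0164, "yaw": 0, "jaw": 0}
    - {"dx": 0, "dy": 0, "dz": 0.0195, "yaw": 0, "jaw": 0}
    - {"dx": 0, "dy": 0, "dz": 0.0226, "yaw": 0, "jaw": 0}
    - {"dx": 0, "dy": 0, "dz": 0.0257, "yaw": 0, "jaw": 0}
    - {"dx": 0, "dy": 0, "dz": 0.0288, "yaw": 0, "jaw": 0}
    - {"dx": 0, "dy": 0, "dz": 0.0319, "yaw": 0, "jaw": 0}
    - {"dx": 0, "dy": 0, "dz": 0.035, "yaw": 0, "jaw": 0}
    - {"dx": 0, "dy": 0, "dz": 0.0381, "yaw": 0, "jaw": 0}
    - {"dx": 0, "dy": 0, "dz": 0.0412, "yaw": 0, "jaw": 0}
    - {"dx": 0, "dy": 0, "dz": 0.0443, "yaw": 0, "jaw": 0}
    - {"dx": 0, "dy": 0, "dz": 0.0474, "yaw": 0, "jaw": 0}

```text
clock: 13.15
eef_pos: [560.3, -32.4, 240.3]
tool_rot: [-3.142, -0.0, 2.207]
force: [1.1, 0.0, -8.5]
width: 20.1
gripper_force: 58.8
```

Emit:
arm_command:
  deltas:
    - {"dx": 0, "dy": 0, "dz": 0.0031, "yaw": 0, "jaw": 0}
    - {"dx": 0, "dy": 0, "dz": 0.0062, "yaw": 0, "jaw": 0}
    - {"dx": 0, "dy": 0, "dz": 0.0093, "yaw": 0, "jaw": 0}
    - {"dx": 0, "dy": 0, "dz": 0.0124, "yaw": 0, "jaw": 0}
    - {"dx": 0, "dy": 0, "dz": 0.0155, "yaw": 0, "jaw": 0}
    - {"dx": 0, "dy": 0, "dz": 0.0186, "yaw": 0, "jaw": 0}
    - {"dx": 0, "dy": 0, "dz": 0.0216, "yaw": 0, "jaw": 0}
    - {"dx": 0, "dy": 0, "dz": 0.0245, "yaw": 0, "jaw": 0}
    - {"dx": 0, "dy": 0, "dz": 0.0272, "yaw": 0, "jaw": 0}
    - {"dx": 0, "dy": 0, "dz": 0.0297, "yaw": 0, "jaw": 0}
    - {"dx": 0, "dy": 0, "dz": 0.032, "yaw": 0, "jaw": 0}
    - {"dx": 0, "dy": 0, "dz": 0.0341, "yaw": 0, "jaw": 0}
    - {"dx": 0, "dy": 0, "dz": 0.0359, "yaw": 0, "jaw": 0}
    - {"dx": 0, "dy": 0, "dz": 0.0374, "yaw": 0, "jaw": 0}
    - {"dx": 0, "dy": 0, "dz": 0.0387, "yaw": 0, "jaw": 0}
    - {"dx": 0, "dy": 0, "dz": 0.0397, "yaw": 0, "jaw": 0}
    - {"dx": 0, "dy": 0, "dz": 0.0403, "yaw": 0, "jaw": 0}
    - {"dx": 0, "dy": 0, "dz": 0.0406, "yaw": 0, "jaw": 0}
    - {"dx": 0, "dy": 0, "dz": 0.0406, "yaw": 0, "jaw": 0}
    - {"dx": 0, "dy": 0, "dz": 0.0406, "yaw": 0, "jaw": 0}

```text
clock: 15.15
eef_pos: [560.3, -32.4, 280.6]
tool_rot: [-3.141, -0.0, 2.207]
force: [-0.1, 0.7, -7.8]
width: 20.4
gripper_force: 58.8
```

Emit:
arm_command:
  deltas:
    - {"dx": 0, "dy": 0, "dz": 0, "yaw": 0, "jaw": 0}
    - {"dx": 0, "dy": 0, "dz": 0, "yaw": 0, "jaw": 0}
    - {"dx": 0, "dy": 0, "dz": 0, "yaw": 0, "jaw": 0}
    - {"dx": 0, "dy": 0, "dz": 0, "yaw": 0, "jaw": 0}
    - {"dx": 0, "dy": 0, "dz": 0, "yaw": 0, "jaw": 0}

```text
clock: 15.65
eef_pos: [560.3, -32.4, 280.7]
tool_rot: [-3.142, -0.0, 2.207]
force: [0.8, 0.7, -8.4]
width: 20.2
gripper_force: 58.8
```

```bash
python3 lev.py 6
```

```text
15.65 [560.32045153 -32.35475654 280.69390788] [ 0.75570868  0.66355125 -8.43439497] [ 0.0381292   0.0301948  -0.00301957] 20.221222662311142
s slopes x,y (deg) [-0.04 -0.01] z0 16.3 1448
s slopes x,y (deg) [0.18 0.05] z0 115.9 1496
w slopes x,y (deg) [-0.04  0.  ] z0 15.9 14407
w slopes x,y (deg) [0.09 0.11] z0 115.5 13914
```

View pics/m6.png

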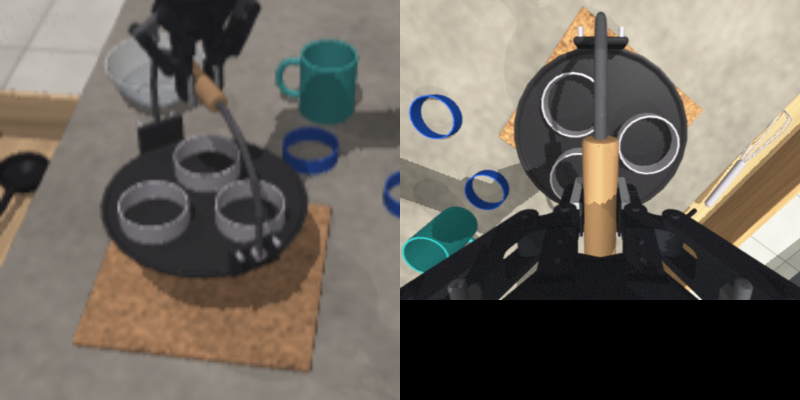

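The plate surface is 99.6 mm above where it started, tilted less than 0.2°, and the griddle hangs still above the mat with the rings unmoved.

```bash
python3 -c "from cell import *;print(finish_job())"
```

```text
the job is handed in; nothing more can be done
None
```

The griddle is held by the middle of its grip, still and level to within 0.2°, directly above the cork mat with about 10 cm of air beneath it; the three rings haven't moved, and I never touched the mug, tin or bowl.

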